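# Unpin the stacked breakfast trays and open the lower one

## Task

The upper of the two stacked wooden trays is locked by the leaning pin at its front. Draw the pin right out of its bore, park it upright in the open-fronted slot of the steel keeper beside the bore, with its collar sitting flat on the keeper, and let go of it; only then slide the upper tray, with the plates still lying on it, all the way to the left (as the robot sees it) to its stop, so that the coffee scoop below can be reached. Do not shift the other things on the table.

Things in the scene. Friction and masses are not known exactly. Their poses are not given: they have to be found in the camera images.
- caddy: Two stacked wooden trays, 200 mm deep (x), 300 wide (y), fixed to the table. Origin: centre of underside, on the table; x away from the robot, y left, z up. Lower tray z 0 to 55 mm, upper z 57 to 102, sliding to +y; walls 8 mm, front faces at x -100. Two wooden ears with the bore stick out in front: y 22 to 58, x to -155, z 20 to 107 mm; the upper ear moves with the upper tray.
- pin: Loose pin, 98 mm, 80 g. Origin: centre of collar underside; z along its axis to the handle. Shank: steel, diameter 9, 50 mm long below z 0. Collar: diameter 20, z 0 to 4 mm. Handle: flat wood, z 4 to 48 mm, 24 mm wide along x, 12 thick along y (grip across the 12). Starts in the bore, leaning 30 degrees towards the caddy's front (-x), its y along the caddy's y.
- bore (a point): Mouth of the bore, where the pin's collar starts seated on the upper ear; caddy frame (-135, 40, 98) mm. The bore, 41 mm long, about 11 mm square, runs down and away from the robot, 30 degrees from vertical: direction (0.5, 0, -0.866) in the caddy frame.
- keeper_mid (a point): Where the fully parked pin's origin lies if the keeper stands mid-rail: caddy frame (-130, -70, 66) mm. The keeper, a steel fork 60 mm wide, 12 thick, flat top at z 66 mm, stands up to 15 mm to either side of this (caddy y), stiff on its rail: its true place must be seen or felt. Slot 12 mm wide along caddy x, open to -x, back wall at x -125.5.
- keeper_front (a point): As keeper_mid but level with the prong tips: caddy frame (-155.5, -70, 66) mm. The two prongs, each 24 mm wide, have round ends: a shank pushed at one is forced sideways towards the slot. On each prong, at x -149 mm, 12 mm off the slot centre, stands a stud 3 mm high and 6 wide: the collar must pass in above the studs and be lowered behind them.
- upper (a joint): Slide of the upper tray, m: 0 shut (over the lower tray), 0.09 at the stop, moved to the caddy's +y. Friction about 3 N. Locked while the pin is in the bore.
- upper_right (a point): Middle of the outer face of the upper tray's right-hand (-y) wall, 22 mm above the tray's underside; moves with the tray. Push here towards caddy +y.
- plate0: Lower of two green melamine plates, diameter 160 mm, lying on the upper tray; origin under its centre.
- plate1: Upper of the two green plates, stacked on the other.
- scoop: Stainless coffee scoop, 140 mm long, lying in the lower tray's right end, hidden until the upper tray is slid; not to be moved.
- sugar_bowl: White lidded sugar bowl, diameter 96 mm, 93 mm tall, bystander; origin under its centre.
- jam_jar: Glass clip-lock jam jar, diameter 90 mm, 121 mm tall, bystander.
- mug: Ceramic mug, diameter 80 mm, 90 mm tall, bystander.
- egg_cup: Wooden egg cup, diameter 48 mm, 55 mm tall, bystander.
- pepper_mill: Dark wooden pepper mill, diameter 52 mm, 150 mm tall, bystander behind the trays.
Mind the look-alikes: they are no part of the job. Leave any blue or purple look-alike of the plate1 alone. Of the things that look like the pin, the smaller one is meant.

How it is judged:
By the outcome, as a careful person would: the job done as asked, in the order asked, and still so for the second after the job is handed in, with the robot touching nothing.
It also fails if it takes over 64 s, if anything falls off the work surface, if the arm or the gripper's body presses on something with over 40 N, if the wrist force passes 120 N, or if a joint passes its speed limit or range.

## Robot

A 6-joint arm with a two-finger parallel gripper is mounted at the origin on the work surface. World frame = base frame: x ahead of the robot, y to its left, z up, the work surface at z = 0. Lengths are in m, angles in rad, forces in N, time in s.
With the tool pointing down it reaches from about 0.35 to 0.925 m from the base axis. Payload 6.4 kg.
Tool frame: the origin (TCP) lies between the finger pads; the fingertips stand arm.tcp_to_tips ahead of it and the grasp point (between the pads) lies 8 mm behind it (arm.tcp_to_tips is the distance from the TCP to the fingertips, in m); z points along the fingers, y is the line along which they close (so a half turn about z gives the same grasp; the last joint's range is limited). The gripper opens to 94 mm and grips with 3 to 60 N. Pads are 16 mm wide; open, the fingers measure 119 mm over their backs; the gripper's body (75 mm by 177 mm) begins 78 mm behind the grasp point.
Start: joints at [1.053, 0.245, 1.558, -0, 1.339, -0.174], TCP at [0.219, 0.612, 0.216] pointing down, gripper open.
Joint ranges: [-3.13, 3.13], [-1.02, 2.26], [0.13, 2.54], [-0.95, 4.09], [0.21, 2.88], [-2.74, 2.74]. Speed limits (rad/s): [2.57, 2.57, 3.14, 3.14, 3.14, 3.14].

## Interface

Orientations are given as [roll, pitch, yaw] about the fixed x, y, z axes, in that order (R = Rz(yaw) Ry(pitch) Rx(roll)).
In Python, from station import arm, optics, order gives the robot as it stands.
- The arm moves only by the tool drive_tool, never from a script. Its argument "targets" is text: rows parted by semicolons, each of 7 numbers parted by spaces: the opening, from 0 (shut) to 1 (fully open), then the shift along the world's x, y, z in mm, then the turn, a rotation vector about the world's x, y, z in degrees. In form: hand x y z wx wy wz; .... A call has 1 to 10 rows; each row shifts and turns the commanded pose from where the row before left it; what a row does not reach is not made up. A row lasts 1/10 s, in which the tool goes at most 50 mm and 8.59 degrees, less where a joint would pass 70% of its speed; a pose out of reach is approached as far as the arm can. A call with a gripper value outside its range is refused whole. The fingers move at their own pace and stop on an object; the grip force is fixed at half the most. Time passes only in rows, so rows that do not move let the fingers close. It gives the time, the measured TCP pose, the force, the opening and the grip force at its end, in the units of the state.
- arm.read_state(): the state, without advancing time (a new reading comes with each control period).
- optics.capture(name): name is "scene" or "top" or "wrist"; returns a dict with "pixels" (480x640x3 uint8, red, green, blue), "depth" (480x640 float32, m along the optical axis (not along the pixel's ray), 0 where there is no reading), "fx", "fy", "cx", "cy" (pixels), "R" (3x3) and "t" (3): a world point X has camera coordinates R X + t; the wrist camera has in their place "mount" (4x4, takes a point from camera to tool coordinates, whose origin is the TCP and whose axes are the flange's). Camera axes: x right, y down, z forward; pixel columns grow to the right and rows downward; lengths in m; the calibration is good to about 2 mm. The wrist camera is an equidistant fisheye: a pixel r from the principal point sees the ray r / f radians off the axis. A picture is of the moment at which its call begins: read the wrist's pose just before it.
- order.finish_job(): hands the job in; it is judged then, once.
Trained networks look in the newest picture that a camera, given by its name, has taken for a name from the list of things; names that differ only in an ending like _2 or _b are one class to them, and where a whole thing is asked for, a point or a joint stands for the part that bears it (a point fixed in the world has none). Each returns a list of dicts, best first, with "conf" (0 to 1); they miss things now and then, are a little off and sometimes report something else, mostly with a low value. They report only what shows in the picture. A call takes as long as a camera call. They do not tell look-alikes from the thing itself.
- optics.cut_out(name, camera): "mask" (480x640 bool, what is visible of it) and "at" ([column, row] in pixels, amid what is visible of it).
The state is a dict: "time_s": time; "qpos": joint angles; "joint_vel": joint speeds; "joint_torque": joint torques, N m; "ee_pos": TCP position; "tool_rot": TCP orientation; "wrist_force": force on the tool from outside, world axes, zero at the start; "wrist_torque": the same for the moment, N m; "opening": finger opening in m; "finger_force": force on a finger pad.
Only numpy, scipy, OpenCV 4.12 (cv2) and the standard library are available. Lean on these libraries where they do the work, as an engineer would, in place of code of your own. Each camera call takes 0.05 s, during which the arm holds its last target. There are 200 camera calls.

## Working session

There is one attempt and no reset: what is moved stays moved. The work goes in short steps, Python scripts to look and compute and a tool call to move; the robot and the scene stay as the last step left them, time stands still between calls to the robot, and variables do not carry over. Pictures are saved under pics/ and viewed, at most 10 in all, crops included, and the job is handed in when it is done.

Besides the shell and the picture viewer there is one more tool, called after "Call:" as a command line: name --argument value ..., lists and objects as JSON in quotes. drive_tool: Moves the arm, as the interface text tells. Its arguments: {"type":"object","properties":{"targets":{"type":"string"}},"required":["targets"]}

```bash
ls; mkdir -p pics; cat > h.py <<'E'
import numpy as np, cv2
from station import arm, optics, order
def world(c):
    v,u=np.mgrid[0:480,0:640]; d=c["depth"]
    P=np.stack([(u-c["cx"])/c["fx"]*d,(v-c["cy"])/c["fy"]*d,d],-1)
    return (P-np.array(c["t"]))@np.array(c["R"])  # R^T (P-t)
def save(c,n): cv2.imwrite("pics/"+n,np.ascontiguousarray(c["pixels"][:,:,::-1]))
E
python3 - <<'E'
from h import *
s=arm.read_state();print(s, arm.tcp_to_tips)
for n in("scene","top"):
    c=optics.capture(n);save(c,n+".png");W=world(c);np.savez(n+".npz",W=W,**{k:c[k] for k in c})
    print(n,c["fx"],c["t"],(-np.array(c["R"]).T@c["t"]))
    for o in("caddy","pin","bore","keeper_mid","upper_right","plate1"):
        for r in optics.cut_out(o,n)[:3]:
            m=r["mask"]&(c["depth"]>0); print(o,round(r["conf"],2),np.round(r["at"]),m.sum(),np.round(np.median(W[m],0),3) if m.any() else '')
E
```

```text
pics
{'time_s': 0.0, 'qpos': array([ 1.05288171e+00,  2.45778382e-01,  1.55896480e+00, -6.00958319e-05,
        1.33868582e+00, -1.74099717e-01]), 'joint_vel': array([ 0.00142998, -0.00126205, -0.0002887 ,  0.00024813,  0.00111501,
        0.00081229]), 'joint_torque': array([-1.71745196e-03, -4.15834415e+01, -3.14597440e+01,  6.83301967e-02,
        3.32262134e-02, -1.32151931e-04]), 'ee_pos': array([0.21883058, 0.6114618 , 0.21539462]), 'tool_rot': array([-3.13977394e+00, -2.60519047e-04,  2.79779139e+00]), 'wrist_force': array([0.60037643, 0.51784277, 0.28917256]), 'wrist_torque': array([-0.00679198,  0.04509923,  0.00471937]), 'finger_force': 0.0, 'opening': 0.09422287460071163} 0.011
scene 523.3200595392849 [-0.45758671 -0.17255696  1.31680921] [ 0.98548512 -0.63512758  0.77367955]
caddy 0.68 [328. 276.] 14055 [ 0.633 -0.084  0.067]
caddy 0.48 [338. 166.] 1163 [0.482 0.211 0.07 ]
caddy 0.23 [326. 275.] 10872 [ 0.62  -0.063  0.074]
pin 0.63 [290. 189.] 277 [0.479 0.027 0.122]
pin 0.57 [111. 362.] 917 [ 0.421 -0.42   0.02 ]
pin 0.22 [203. 333.] 892 [ 0.527 -0.302  0.054]
bore 0.67
[... 168 characters left out ...]
322. 271.] 11032 [ 0.618 -0.062  0.074]
plate1 0.92 [268. 171.] 1852 [0.295 0.186 0.008]
plate1 0.91 [157. 278.] 3736 [ 0.331 -0.235  0.009]
plate1 0.73 [339. 244.] 3854 [ 0.621 -0.013  0.081]
top 560.7977815328192 [-0.02048536  0.55926655  1.16458084] [0.41834498 0.00773724 1.22244627]
caddy 0.76 [349. 237.] 11199 [ 0.6   -0.034  0.066]
pin 0.8 [509. 312.] 630 [ 0.408 -0.415  0.019]
pin 0.6 [305. 275.] 128 [0.472 0.031 0.135]
bore 0.66 [352. 238.] 11236 [ 0.599 -0.034  0.066]
keeper_mid 0.65 [353. 236.] 11384 [ 0.6   -0.032  0.066]
upper_right 0.97 [298. 229.] 10222 [ 0.614 -0.013  0.066]
plate1 0.76 [329. 204.] 4456 [ 0.621 -0.017  0.08 ]
plate1 0.68 [427. 346.] 4459 [ 0.332 -0.237  0.008]
```

View pics/scene.png

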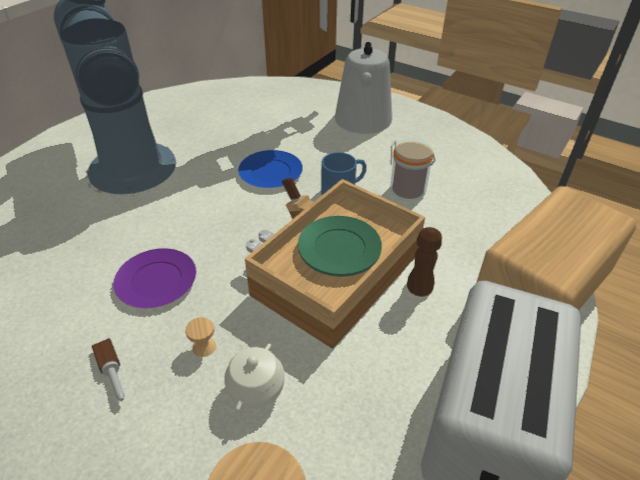

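View pics/top.png

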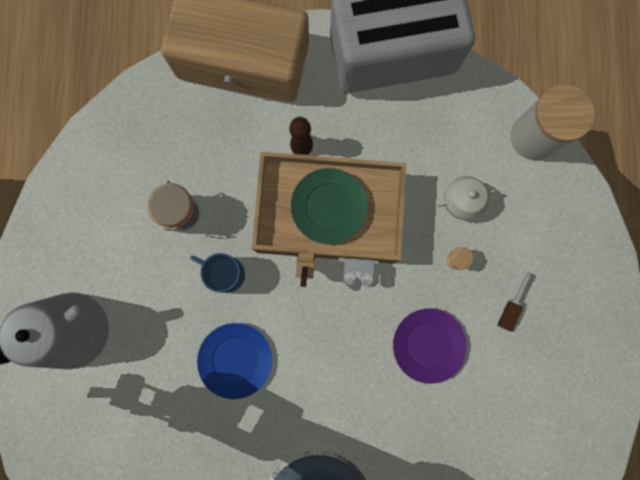

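The pictures show the caddy at top-view (330,205), the brown pin handle at (304,278) and the keeper at (358,270). The larger pin look-alike lies at (515,305), and the blue and purple plates are off to the side. Next I fit the caddy pose.

```bash
python3 - <<'E'
from h import *
for n in("top","scene"):
    Z=np.load(n+".npz");W=Z["W"];d=Z["depth"]
    box=(d>0)&(W[...,0]>.45)&(W[...,0]<.8)&(W[...,1]>-.25)&(W[...,1]<.2)
    m=box&(abs(W[...,2]-.102)<.004)
    m=cv2.morphologyEx(m.astype(np.uint8),cv2.MORPH_OPEN,np.ones((2,2)))
    k,l,st,_=cv2.connectedComponentsWithStats(m); i=1+np.argmax(st[1:,4]); print([tuple(s) for s in st[1:] if s[4]>30])
    p=W[(l==i)]; print(n,len(p),cv2.minAreaRect((p[:,:2]*1000).astype(np.float32)),p[:,2].mean())
    # pin handle & keeper points
    hsv=cv2.cvtColor(Z["pixels"],cv2.COLOR_RGB2HSV)
    k=box&(abs(W[...,2]-.066)<.005)&(W[...,0]<.56)&(hsv[...,1]<60); q=W[k]
    print("keeper",k.sum(),q.min(0),q.max(0),np.median(q,0), cv2.minAreaRect((q[:,:2]*1000).astype(np.float32)))
    c=cv2.resize(Z["pixels"][215:300,270:400] if n=="top" else Z["pixels"][160:290,220:350],None,fx=4,fy=4,interpolation=cv2.INTER_CUBIC)
    cv2.imwrite(f"pics/{n}_crop.png",c[:,:,::-1])
E
```

```text
[(np.int32(259), np.int32(153), np.int32(70), np.int32(36), np.int32(362)), (np.int32(330), np.int32(158), np.int32(46), np.int32(8), np.int32(184)), (np.int32(351), np.int32(162), np.int32(56), np.int32(99), np.int32(653)), (np.int32(253), np.int32(190), np.int32(69), np.int32(66), np.int32(490)), (np.int32(323), np.int32(251), np.int32(27), np.int32(6), np.int32(90)), (np.int32(301), np.int32(258), np.int32(14), np.int32(16), np.int32(86)), (np.int32(297), np.int32(263), np.int32(6), np.int32(9), np.int32(39))]
top 653 ((560.7105102539062, -124.86428833007812), (133.51559448242188, 365.4832763671875), 67.10159301757812) 0.08787011307333928
keeper 551 [ 0.45811985 -0.11055637  0.06101547] [0.52790742 0.17955234 0.07086887] [ 0.48636338 -0.08099478  0.06579068] ((493.6462707519531, 35.23175048828125), (290.56890869140625, 55.182518005371094), 86.25447845458984)
[(np.int32(247), np.int32(181), np.int32(180), np.int32(134), np.int32(2287)), (np.int32(419), np.int32(250), np.int32(19), np.int32(10), np.int32(77))]
scene 2287 ((699.3271484375, -243.96755981445312), (296.5697326660156, 922.8308715820312), 18.371976852416992) 0.10366194824799768
keeper 253 [ 0.46070627 -0.10929077  0.06137462] [0.51976709 0.18421003 0.07092613] [ 0.47663402 -0.07428722  0.06671587] ((488.6611633300781, 38.460906982421875), (296.576171875, 29.735103607177734), 83.67805480957031)
```

View pics/top_crop.png

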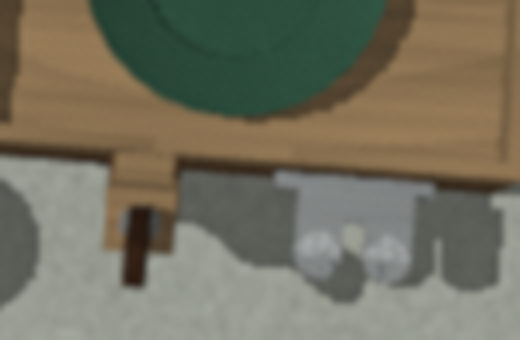

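The crop shows the ear at crop (140,200) with the handle pointing toward the robot. The keeper is at (350,235) with its slot between two round prongs. Now a robust fit by registering the rim model.

```bash
cat > fit.py <<'E'
from h import *
from scipy.optimize import least_squares
def rd(q,hx,hy):
    a=abs(q)-[hx,hy]; return np.hypot(*np.maximum(a,0).T)+np.minimum(a.max(1),0)
def rim(W,d):
    box=(d>0)&(W[...,0]>.45)&(W[...,0]<.8)&(W[...,1]>-.25)&(W[...,1]<.2)
    return W[box&(abs(W[...,2]-.102)<.004)]
def fitcaddy(p,dy=0):
    def f(x):
        c,s=np.cos(x[2]),np.sin(x[2]); q=(p[:,:2]-x[:2])@np.array([[c,-s],[s,c]])
        return abs(rd(q,.096,.146))*1000
    r=least_squares(f,[.62,-.025,-.05],loss="soft_l1",f_scale=2.,x_scale=[.01,.01,.05],diff_step=1e-4); return r
def tocad(P,x):
    c,s=np.cos(x[2]),np.sin(x[2]); q=P.copy(); q[...,:2]=(P[...,:2]-x[:2])@np.array([[c,-s],[s,c]]); return q
E
python3 - <<'E'
from fit import *
for n in("top","scene"):
    Z=np.load(n+".npz");W=Z["W"];d=Z["depth"]
    p=rim(W,d); r=fitcaddy(p); x=r.x; print(n,len(p),x*[1e3,1e3,180/np.pi],np.median(r.fun),p[:,2].mean())
    q=tocad(W,x)*1000; hsv=cv2.cvtColor(Z["pixels"],cv2.COLOR_RGB2HSV)
    g=(d>0)&(q[...,0]>-165)&(q[...,0]<-102)
    k=g&(abs(q[...,2]-66)<5)&(q[...,1]>-125)&(q[...,1]<-20)&(hsv[...,1]<70); a=q[k]
    for lo in range(-160,-110,6):
        b=a[(a[:,0]>=lo)&(a[:,0]<lo+6)]
        if len(b): print(lo,len(b),np.sort(b[:,1]).round(0).astype(int)[::max(1,len(b)//14)],b[:,2].mean().round(1))
    e=g&(q[...,2]>92)&(q[...,1]>0)&(q[...,1]<80); b=q[e&(hsv[...,2]>110)]; print("ear",np.percentile(b,[3,50,97],axis=0).round(1))
    h=(d>0)&(q[...,0]>-210)&(q[...,0]<-110)&(q[...,1]>0)&(q[...,1]<80)&(q[...,2]>100)&(hsv[...,2]<100); b=q[h]; print("handle",len(b),np.percentile(b,[3,50,97],axis=0).round(1))
E
```

```text
top 2084 [617.01664022 -18.11393189  -3.54716568] 2.3842256441629974 0.10162902708840894
-160 3 [-54 -52 -50] 65.8
-154 47 [-97 -93 -91 -89 -87 -85 -83 -81 -77 -58 -54 -52 -50 -48 -46 -44] 66.5
-148 57 [-99 -95 -93 -91 -87 -85 -79 -76 -60 -56 -54 -50 -46 -43 -41] 65.7
-142 65 [-99 -97 -93 -91 -88 -85 -83 -78 -76 -60 -58 -55 -52 -49 -45 -43 -41] 65.6
-136 69 [-99 -97 -94 -91 -88 -86 -82 -80 -78 -63 -61 -57 -55 -53 -49 -47 -45 -40] 65.8
-130 74 [-98 -96 -92 -88 -86 -82 -78 -75 -63 -61 -57 -53 -49 -45 -42] 65.6
-124 82 [-98 -94 -91 -87 -84 -81 -77 -73 -69 -65 -62 -58 -55 -50 -48 -44 -40] 66.0
-118 82 [-100  -95  -91  -87  -85  -81  -77  -75  -70  -66  -62  -58  -56  -52
  -48  -44  -40] 65.8
-112 69 [-99 -97 -95 -91 -87 -83 -78 -74 -72 -68 -66 -62 -58 -54 -49 -47 -43 -41] 65.8
ear [[-142.8   25.8   93.4]
 [-119.    45.8  100.5]
 [-102.8   57.6  108.2]]
handle 144 [[-166.6   27.5  100.8]
 [-144.1   39.2  132.8]
 [-127.3   45.8  144. ]]
scene 2419 [621.48503629 -19.46558386  -3.78726929] 2.671362191998138 0.10193081474416886
-160 8 [-93 -87 -85 -83 -55 -50 -46 -42] 66.5
-154 40 [-98 -95 -94 -91 -90 -88 -85 -84 -84 -82 -79 -61 -58 -56 -53 -51 -48 -46
 -44 -42] 67.1
-148 62 [-99 -98 -95 -92 -88 -84 -80 -78 -76 -61 -60 -56 -53 -50 -46 -41] 66.8
-142 61 [-99 -98 -93 -90 -86 -82 -78 -64 -62 -60 -56 -52 -48 -45 -41 -39] 66.1
-136 64 [-98 -97 -96 -91 -89 -86 -83 -81 -78 -64 -62 -58 -53 -48 -44 -39] 66.3
-130 9 [-95 -88 -76 -64 -60 -56 -55 -54 -48] 68.0
ear [[-144.4   22.6   93.5]
 [-119.3   36.9  101.4]
 [-104.6   58.1  122.1]]
handle 220 [[-165.1   33.9  103.9]
 [-146.5   36.7  125.6]
 [-131.6   44.8  143.9]]
```

```bash
python3 - <<'E'
from h import *
Z=np.load("top.npz");W=Z["W"];d=Z["depth"]
for nm,(a,b,c,e) in dict(pot=(280,380,0,110),mug=(245,300,185,250),jar=(180,235,140,205),sugar=(170,225,430,500),mill=(110,160,285,320)).items():
    w=W[a:b,c:e].reshape(-1,3);w=w[(d[a:b,c:e].ravel()>0)&(w[:,2]>.03)];print(nm,w.min(0).round(3),w.max(0).round(3))
w=W[(d>0)];w=w[(w[:,2]>.15)];print(w[:,0].min(),w[:,1].max(),w[:,2].max())
E
```

```text
pot [0.282 0.438 0.03 ] [0.434 0.629 0.215]
mug [0.44  0.161 0.03 ] [0.519 0.269 0.095]
jar [0.562 0.258 0.03 ] [0.664 0.345 0.128]
sugar [ 0.601 -0.374  0.03 ] [ 0.696 -0.252  0.098]
mill [0.712 0.004 0.03 ] [0.79  0.074 0.154]
0.2990037028660303 0.5840678301289887 0.21539960200660319
```

Call:
drive_tool --targets "1 0 0 40 0 0 0; 1 0 0 45 0 0 0; 1 0 0 45 0 0 0; 1 0 0 45 0 0 0"

```text
time_s: 1.1
ee_pos: [0.2189, 0.6117, 0.3933]
tool_rot: [3.142, -0.0, 2.798]
wrist_force: [0.3, 0.4, -0.2]
opening: 0.0941
finger_force: 0.0
```

Call:
drive_tool --targets "0.6 12 -39 0 0 0 1.605; 0.6 12 -39 0 0 0 1.605; 0.6 12 -39 0 0 0 1.605; 0.6 12 -39 0 0 0 1.605; 0.6 12 -39 0 0 0 1.605; 0.6 12 -39 0 0 0 1.605; 0.6 12 -39 0 0 0 1.605; 0.6 12 -39 0 0 0 1.605; 0.6 12 -39 0 0 0 1.605; 0.6 12 -39 0 0 0 1.605"

```text
time_s: 2.1
ee_pos: [0.3391, 0.2205, 0.3917]
tool_rot: [3.141, 0.001, 3.08]
wrist_force: [-0.1, 0.1, -1.5]
opening: 0.0566
finger_force: 0.0
```

Call:
drive_tool --targets "0.6 12 -38 -15 0 0 0; 0.6 12 -38 -15 0 0 0; 0.6 12 -38 -15 0 0 0; 0.6 12 -38 -15 0 0 0; 0.6 12 -38 -15 0 0 0; 0.6 0 0 0 -0.478 -7.487 0; 0.6 0 0 0 -0.478 -7.487 0; 0.6 0 0 0 -0.478 -7.487 0; 0.6 0 0 0 -0.478 -7.487 0; 0.6 0 0 0 0 0 0"

```text
time_s: 3.1
ee_pos: [0.3974, 0.0321, 0.3153]
tool_rot: [-3.141, 0.526, 3.077]
wrist_force: [0.5, 0.8, 0.4]
opening: 0.0565
finger_force: 0.0
```

```bash
cat >> h.py <<'E'
from scipy.spatial.transform import Rotation as Ro
def wcap():
    s=arm.read_state(); c=optics.capture("wrist"); d=c["depth"]
    v,u=np.mgrid[0:480,0:640]; x=(u-c["cx"]);y=(v-c["cy"]);r=np.hypot(x,y)+1e-9;th=r/c["fx"]
    t=np.tan(np.minimum(th,1.5)); P=np.stack([x/r*t*d,y/r*t*d,d],-1)
    M=np.array(c["mount"]); P=P@M[:3,:3].T+M[:3,3]
    R=Ro.from_euler("xyz",s["tool_rot"]).as_matrix()
    W=P@R.T+s["ee_pos"]; W[d<=0]=np.nan; W[th>1.3]=np.nan
    return c,W,P,s
E
cat > w1.py <<'E'
from fit import *
c,W,P,s=wcap(); save(c,"w1.png"); np.savez("w1.npz",W=W,P=P,pixels=c["pixels"],depth=c["depth"])
print(c["mount"],c["fx"])
p=rim(W,c["depth"]); r=fitcaddy(p); x=r.x; print(len(p),x*[1e3,1e3,180/np.pi],np.median(r.fun),p[:,2].mean())
for o in("pin","keeper_mid"):
    for r in optics.cut_out(o,"wrist")[:2]:
        m=r["mask"]; print(o,r["conf"],r["at"],np.nanmedian(W[m],0))
        q=tocad(W[m],np.array([.619,-.019,np.radians(-3.65)]))*1000
        print(np.nanpercentile(q,[3,50,97],axis=0).round(1))
E
python3 w1.py
```

```text
[[-4.94065316e-04 -9.71999651e-01 -2.34981776e-01  6.80877297e-02]
 [ 9.99999145e-01 -1.95647155e-04 -1.29327445e-03  3.23825606e-04]
 [ 1.21108880e-03 -2.34982214e-01  9.71998916e-01 -1.67946695e-01]
 [ 0.00000000e+00  0.00000000e+00  0.00000000e+00  1.00000000e+00]] 371.64829954431775
4108 [617.44624885 -17.78615327  -3.70980209] 2.490481162162758 0.10123515040006414
pin 0.68 [319.1, 185.6] [0.46524928 0.03202975 0.13594562]
[[-168.7   32.1   94.4]
 [-156.7   41.3  135.9]
 [-131.    50.3  143.6]]
pin 0.61 [21.4, 140.0] [ 0.40651734 -0.40977335  0.01796827]
[[-224.6 -436.3    1.9]
 [-187.1 -404.5   18. ]
 [-110.3 -381.3   24.4]]
keeper_mid 0.88 [292.0, 214.6] [ 0.52924965 -0.01373851  0.06586146]
[[-144.4 -142.4    8.2]
 [ -96.2    0.9   65.9]
 [  93.8  143.2  102.4]]
```

View pics/w1.png

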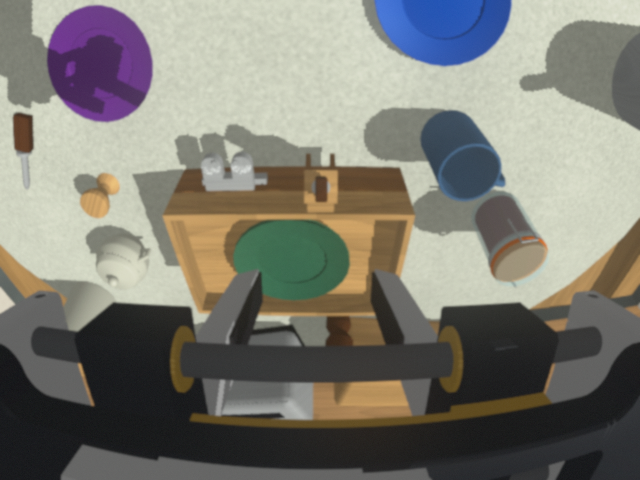

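The wrist view shows the handle at (320,188), the keeper at (230,175) with its slot between the prongs, and the caddy fit agrees with the top view. Now the approach along the pin axis.

Call:
drive_tool --targets "0.6 9.3 0.7 -37.8 0 0 0; 0.6 9.3 0.7 -37.8 0 0 0; 0.6 9.2 0.8 -37.8 0 0 0; 0.5 10 -0.64 -17.3 0 0 0; 0.5 10 -0.64 -17.3 0 0 0; 0.5 10 -0.64 -17.3 0 0 0; 0.5 0 0 0 0 0 0"

```text
time_s: 3.95
ee_pos: [0.4565, 0.0326, 0.1481]
tool_rot: [3.14, 0.515, 3.078]
wrist_force: [-0.9, 0.1, -0.4]
opening: 0.0468
finger_force: 0.0
```

```bash
python3 - <<'E'
from fit import *
s=arm.read_state();print(s["ee_pos"],s["tool_rot"])
c,W,P,s=wcap(); save(c,"w2.png")
for r in optics.cut_out("pin","wrist")[:2]:
    m=r["mask"]; print(r["conf"],r["at"],"tool",np.nanpercentile(P[m&(c["depth"]>0)],[3,50,97],axis=0).round(4).tolist())
p=rim(W,c["depth"]); r=fitcaddy(p); x=r.x; print(len(p),x*[1e3,1e3,180/np.pi],np.median(r.fun),p[:,2].mean())
E
```

```text
[0.45652982 0.03260733 0.14808157] [3.14021453 0.51493416 3.07791442]
0.98 [318.6, 274.3] tool [[-0.0106, -0.0076, 0.0101], [0.0032, 0.0005, 0.0119], [0.0112, 0.0081, 0.0556]]
0.66 [558.1, 286.8] tool [[-0.0936, 0.2364, 0.1084], [-0.0568, 0.2445, 0.1366], [-0.0298, 0.2948, 0.1841]]
4999 [616.61955498 -16.6291582   -3.53901031] 2.6280278915979673 0.101047112113119
```

View pics/w2.png

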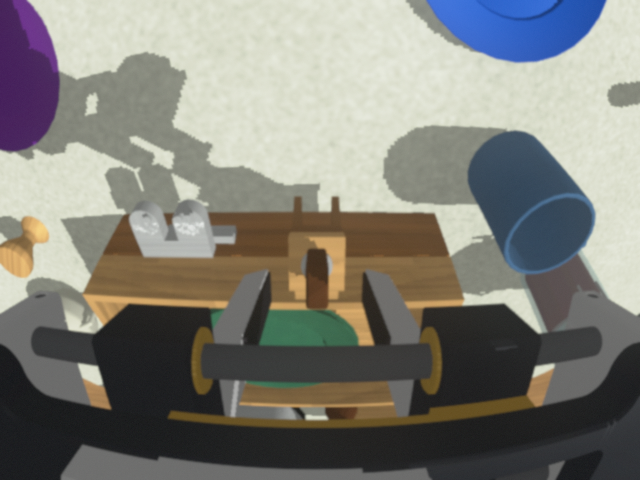

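The handle at (317,275) is centred between the fingers, with its top 11.5 mm ahead of the TCP. Advance 40 mm and grip.

Call:
drive_tool --targets "0.4 7 -0.4 -11.5 0 0 0; 0.4 7 -0.4 -11.5 0 0 0; 0.4 5.5 -0.4 -11.3 0 0 0; 0.4 0 0 0 0 0 0; 0 0 0 0 0 0 0; 0 0 0 0 0 0 0; 0 0 0 0 0 0 0; 0 0 0 0 0 0 0; 0 0 0 0 0 0 0"

```text
time_s: 4.95
ee_pos: [0.4767, 0.031, 0.1176]
tool_rot: [-3.141, 0.525, 3.078]
wrist_force: [-2.4, 1.1, 3.4]
opening: 0.0117
finger_force: 30.0
```

Call:
drive_tool --targets "0 -1.5 0.1 2.6 0 0 0; 0 -2.5 0.16 4.3 0 0 0; 0 -3.5 0.22 6.1 0 0 0; 0 -3.5 0.22 6.1 0 0 0"

```text
time_s: 5.35
ee_pos: [0.4648, 0.0318, 0.1362]
tool_rot: [3.142, 0.523, 3.078]
wrist_force: [0.3, -0.7, -1.0]
opening: 0.0116
finger_force: 30.0
```

Call:
drive_tool --targets "0 -5 0.32 8.66 0 0 0; 0 -5 0.32 8.66 0 0 0; 0 -5 0.32 8.66 0 0 0; 0 -5 0.32 8.66 0 0 0; 0 -5 0.32 8.66 0 0 0; 0 0 0 0 0 0 0"

```text
time_s: 5.95
ee_pos: [0.4407, 0.0333, 0.1809]
tool_rot: [-3.141, 0.527, 3.078]
wrist_force: [-0.3, 0.5, -0.1]
opening: 0.0116
finger_force: 30.0
```

Call:
drive_tool --targets "0 -2 0 8 0.478 7.487 0; 0 -2 0 8 0.478 7.487 0; 0 -2 0 8 0.478 7.487 0; 0 -2 0 8 0.478 7.587 0; 0 0 -22 -16 0 0 0; 0 0 -22 -16 0 0 0; 0 0 -22 -16 0 0 0; 0 0 -22 -16 0 0 0; 0 0 -22 -16 0 0 0; 0 0 0 0 0 0 0"

```text
time_s: 6.95
ee_pos: [0.4309, -0.0776, 0.1289]
tool_rot: [3.14, -0.006, 3.075]
wrist_force: [0.1, -0.8, -1.1]
opening: 0.012
finger_force: 30.0
```

```bash
cat > w3.py <<'E'
from fit import *
import sys
s=arm.read_state();print(s["ee_pos"],s["tool_rot"])
c,W,P,s=wcap(); save(c,sys.argv[1]); np.savez("w3.npz",W=W,P=P,pixels=c["pixels"],depth=c["depth"])
for r in optics.cut_out("pin","wrist")[:2]:
    m=r["mask"]; print(r["conf"],r["at"],m.sum(),"tool",np.nanpercentile(P[m&(c["depth"]>0)]*1000,[3,50,97],axis=0).round(1).tolist())
p=rim(W,c["depth"]); x=fitcaddy(p).x; print(len(p),x*[1e3,1e3,180/np.pi],p[:,2].mean())
x=np.array([.6173,-.018,np.radians(-3.65)])
q=tocad(W,x)*1000; hsv=cv2.cvtColor(c["pixels"],cv2.COLOR_RGB2HSV)
a=q[(q[...,0]>-165)&(q[...,0]<-102)&(abs(q[...,2]-66)<5)&(q[...,1]>-125)&(q[...,1]<-20)&(hsv[...,1]<70)]
for lo in range(-160,-110,6):
    b=np.sort(a[(a[:,0]>=lo)&(a[:,0]<lo+6)][:,1])
    if len(b)>5:
        i=np.argmax(np.diff(b)); print(lo,len(b),"span",b[[0,-1]].round(1),"gap",b[i:i+2].round(1))
E
python3 w3.py w3.png
```

```text
[ 0.43086461 -0.07761312  0.12892852] [ 3.14033288 -0.00607719  3.07481317]
0.9 [316.1, 295.7] 2126 tool [[-7.8, -5.5, -26.0], [7.4, 0.1, -24.3], [13.6, 5.6, 52.8]]
0.66 [3.9, 228.9] 784 tool [[-23.1, -331.7, 108.6], [11.9, -319.5, 114.1], [36.1, -309.8, 125.1]]
2022 [618.24210142  -8.94009752  -3.33846879] 0.10062885024299274
-130 36 span [-80.7 -61.8] gap [-70.9 -63.9]
-124 225 span [-81.5 -61. ] gap [-61.7 -61. ]
```

View pics/w3.png

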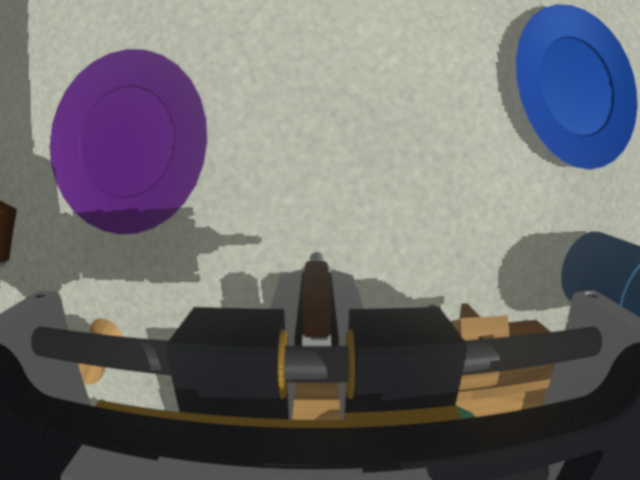

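The pin is held upright at (316,296), but the hand hides the keeper. Check pin versus keeper from the scene camera.

```bash
python3 - <<'E'
from fit import *
Z=np.load("w3.npz");P=Z["P"]*1000
r=P[(abs(P[...,0])<25)&(abs(P[...,1])<8)&(Z["depth"]>0)]
for a,b in((-32,-18),(15,30),(30,50),(50,62),(62,80)):
    t=r[(r[:,2]>a)&(r[:,2]<b)]
    if len(t): print(a,b,len(t),np.percentile(t,[2,50,98],axis=0).round(1).tolist())
for n in ("scene","top"):
    c=optics.capture(n);W=world(c);x=np.array([.6173,-.018,np.radians(-3.65)]);q=tocad(W,x)*1000
    m=(c["depth"]>0)&(q[...,0]>-205)&(q[...,0]<-160)&(abs(q[...,1]+72)<30)&(q[...,2]>20)&(q[...,2]<150)
    for a in range(20,150,10):
        t=q[m&(q[...,2]>=a)&(q[...,2]<a+10)]
        if len(t): print(n,a,len(t),np.percentile(t[:,:2],[3,50,97],axis=0).round(1).tolist())
    v,u=np.where(m); print(u.min(),u.max(),v.min(),v.max()) if len(u) else 0
    if n=="scene": cv2.imwrite("pics/sc2.png",cv2.resize(c["pixels"][150:270,200:340],None,fx=5,fy=5,interpolation=cv2.INTER_CUBIC)[:,:,::-1])
E
```

```text
-32 -18 1679 [[-8.6, -7.0, -30.9], [4.8, 0.1, -24.8], [13.6, 6.9, -19.2]]
15 30 49 [[6.0, -7.5, 15.3], [7.8, -1.5, 18.6], [12.8, 7.5, 23.1]]
30 50 17 [[3.2, -2.2, 45.8], [3.9, -0.0, 48.1], [4.4, 2.8, 49.5]]
50 62 67 [[1.7, -3.9, 50.3], [3.8, -0.0, 55.5], [4.7, 3.7, 61.8]]
62 80 21 [[1.2, -3.7, 62.7], [3.4, -0.0, 64.5], [4.0, 3.9, 67.1]]
scene 60 11 [[-184.0, -74.6], [-177.9, -72.4], [-173.5, -70.1]]
scene 70 19 [[-180.6, -75.0], [-176.8, -72.3], [-174.8, -66.7]]
scene 80 17 [[-181.1, -74.5], [-177.3, -72.0], [-174.3, -67.1]]
scene 90 17 [[-181.0, -74.7], [-177.7, -72.8], [-175.0, -68.0]]
scene 100 10 [[-181.4, -78.8], [-175.9, -73.3], [-171.6, -70.6]]
scene 110 37 [[-185.6, -79.6], [-173.4, -75.9], [-167.9, -65.1]]
scene 120 43 [[-172.7, -84.6], [-169.9, -71.4], [-167.9, -55.8]]
scene 130 83 [[-188.3, -88.9], [-171.3, -76.1], [-168.5, -54.3]]
scene 140 80 [[-186.1, -88.6], [-171.0, -78.1], [-168.3, -52.5]]
229 249 195 233
```

View pics/sc2.png

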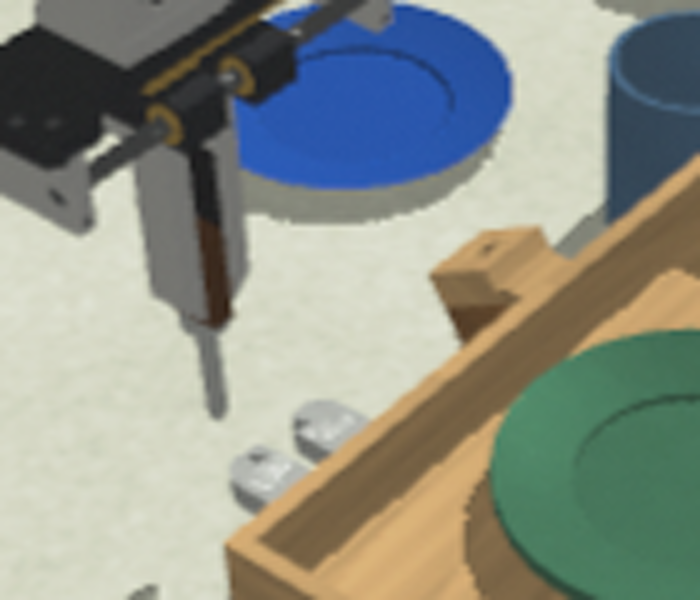

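The pin is upright in front of the keeper, whose prongs are at crop (270,475) and (330,430). The bore is empty. Lower and align, then enter slowly.

Call:
drive_tool --targets "0 0 0.6 -12 0.1 1.5 0; 0 0 0 -12 0 0 0; 0 0 0 -9.4 0 0 0; 0 4 -0.26 0 0 0 0; 0 4 -0.26 0 0 0 0; 0 4 -0.26 0 0 0 0; 0 0 0 0 0 0 0"

```text
time_s: 7.85
ee_pos: [0.4454, -0.0771, 0.0985]
tool_rot: [-3.141, -0.027, 3.078]
wrist_force: [0.5, -0.2, -0.7]
opening: 0.0117
finger_force: 30.0
```

```bash
python3 - <<'E'
from fit import *
x=np.array([.6173,-.018,np.radians(-3.65)])
s=arm.read_state();print(tocad(s["ee_pos"],x)*1000,s["tool_rot"],s["wrist_force"])
for n in ("scene","top"):
    c=optics.capture(n);W=world(c);q=tocad(W,x)*1000;hsv=cv2.cvtColor(c["pixels"],cv2.COLOR_RGB2HSV)
    m=(c["depth"]>0)&(abs(q[...,1]+70)<40)
    m1=m&(q[...,0]>-185)&(q[...,0]<-158)
    for a in range(20,100,10):
        t=q[m1&(q[...,2]>=a)&(q[...,2]<a+10)]
        if len(t): print(n,"pin",a,len(t),np.percentile(t[:,:2],[3,50,97],axis=0).round(1).tolist())
    a=q[m&(q[...,0]>-160)&(q[...,0]<-118)&(abs(q[...,2]-66)<5)&(hsv[...,1]<70)]
    for lo in range(-160,-120,5):
        b=np.sort(a[(a[:,0]>=lo)&(a[:,0]<lo+5)][:,1])
        if len(b)>8:
            i=np.argmax(np.diff(b)); print(n,lo,len(b),"span",b[[0,-1]].round(1),"gap",b[i:i+2].round(1))
E
```

```text
[-167.81196368  -69.95310855   98.51221529] [-3.14109483 -0.02656209  3.07802842] [ 0.5071996  -0.18954525 -0.66485696]
scene pin 40 2 [[-168.7, -74.0], [-168.3, -73.5], [-167.9, -73.0]]
scene pin 50 16 [[-169.0, -74.7], [-165.3, -71.7], [-163.4, -67.0]]
scene pin 60 15 [[-170.1, -75.2], [-164.7, -72.7], [-161.8, -66.5]]
scene pin 70 23 [[-171.3, -79.6], [-163.8, -76.1], [-158.8, -70.3]]
scene pin 80 9 [[-174.2, -79.8], [-162.9, -76.6], [-158.2, -62.0]]
scene pin 90 18 [[-172.7, -87.8], [-159.0, -81.6], [-158.1, -53.5]]
scene -150 32 span [-96.2 -41.9] gap [-73.3 -60.1]
scene -145 49 span [-100.1  -39.5] gap [-77.1 -64. ]
scene -140 52 span [-100.2  -39.3] gap [-75.3 -63.4]
scene -135 49 span [-99.5 -40.1] gap [-76.2 -64.2]
scene -130 46 span [-99.3 -39.9] gap [-75.7 -64.3]
```

Call:
drive_tool --targets "0 2.5 -0.16 -1 0 0 0; 0 2.5 -0.16 -1 0 0 0; 0 2.5 -0.16 0 0 0 0; 0 2.5 -0.16 0 0 0 0; 0 2.5 -0.16 0 0 0 0; 0 2.5 -0.16 0 0 0 0; 0 2.5 -0.16 0 0 0 0; 0 0 0 0 0 0 0"

```text
time_s: 8.75
ee_pos: [0.4622, -0.078, 0.0959]
tool_rot: [-3.141, -0.028, 3.078]
wrist_force: [0.6, 0.4, -1.1]
opening: 0.0115
finger_force: 30.0
```

Call:
drive_tool --targets "0 2.5 -0.16 0 0 0 0; 0 2.5 -0.16 0 0 0 0; 0 2.5 -0.16 0 0 0 0; 0 2.5 -0.16 0 0 0 0; 0 2.5 -0.16 0 0 0 0; 0 0 0 0 0 0 0"

```text
time_s: 9.35
ee_pos: [0.4747, -0.0788, 0.0959]
tool_rot: [-3.141, -0.028, 3.078]
wrist_force: [-0.8, -0.3, -1.1]
opening: 0.0118
finger_force: 30.0
```

Call:
drive_tool --targets "0 2 -0.13 0 0 0 0; 0 2 -0.13 0 0 0 0; 0 2 -0.13 0 0 0 0; 0 1 -0.06 0 0 0 0; 0 0 0 0 0 0 0"

```text
time_s: 9.85
ee_pos: [0.4815, -0.0792, 0.0959]
tool_rot: [-3.142, -0.028, 3.078]
wrist_force: [-0.5, -0.9, -1.0]
opening: 0.0117
finger_force: 30.0
```

Call:
drive_tool --targets "0 1 -0.06 0 0 0 0; 0 0 0 0 0 0 0"

```text
time_s: 10.05
ee_pos: [0.4825, -0.0793, 0.0959]
tool_rot: [-3.142, -0.028, 3.078]
wrist_force: [0.1, -0.4, -0.5]
opening: 0.0118
finger_force: 30.0
```

Call:
drive_tool --targets "0 1 -0.06 0 0 0 0; 0 0 0 0 0 0 0"

```text
time_s: 10.25
ee_pos: [0.4835, -0.0793, 0.0959]
tool_rot: [-3.142, -0.028, 3.078]
wrist_force: [-0.1, -0.7, -1.1]
opening: 0.0117
finger_force: 30.0
```

Call:
drive_tool --targets "0 1 -0.06 0 0 0 0; 0 0 0 0 0 0 0"

```text
time_s: 10.45
ee_pos: [0.4845, -0.0794, 0.0959]
tool_rot: [-3.142, -0.028, 3.078]
wrist_force: [0.1, -0.0, -1.2]
opening: 0.0121
finger_force: 30.0
```

Call:
drive_tool --targets "0 1 -0.06 0 0 0 0; 0 0 0 0 0 0 0"

```text
time_s: 10.65
ee_pos: [0.4855, -0.0795, 0.0959]
tool_rot: [-3.142, -0.028, 3.078]
wrist_force: [-0.9, -0.2, -0.8]
opening: 0.012
finger_force: 30.0
```

```bash
python3 - <<'E'
from fit import *
x=np.array([.6173,-.018,np.radians(-3.65)])
s=arm.read_state();print(tocad(s["ee_pos"],x)*1000,s["wrist_force"])
c=optics.capture("scene")
cv2.imwrite("pics/sc3.png",cv2.resize(c["pixels"][150:270,200:340],None,fx=5,fy=5,interpolation=cv2.INTER_CUBIC)[:,:,::-1])
E
```

```text
[-127.63385974  -69.72692685   95.88077918] [-0.93945235 -0.2049811  -0.75039264]
```

View pics/sc3.png

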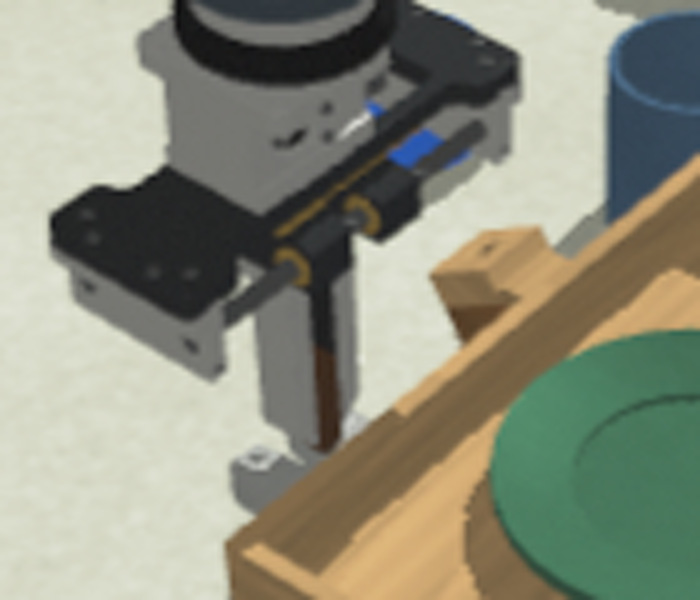

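The pin at crop (320,440) is inside the fork. Keep feeling for the back wall.

Call:
drive_tool --targets "0 1 -0.06 0 0 0 0; 0 0 0 0 0 0 0"

```text
time_s: 10.9
ee_pos: [0.4865, -0.0795, 0.0959]
tool_rot: [-3.141, -0.028, 3.078]
wrist_force: [-0.4, 0.4, -0.8]
opening: 0.0119
finger_force: 30.0
```

Call:
drive_tool --targets "0 1 -0.06 0 0 0 0; 0 0 0 0 0 0 0"

```text
time_s: 11.1
ee_pos: [0.4869, -0.0795, 0.0957]
tool_rot: [3.142, -0.03, 3.078]
wrist_force: [-2.9, 0.2, 2.0]
opening: 0.0119
finger_force: 30.0
```

Back wall felt. Back off 1 mm and lower until the collar seats.

Call:
drive_tool --targets "0 -1.5 0.1 0 0 0 0; 0 0 0 -1.5 0 0 0; 0 0 0 -1.5 0 0 0; 0 0 0 -1 0 0 0; 0 0 0 -1 0 0 0; 0 0 0 0 0 0 0"

```text
time_s: 11.7
ee_pos: [0.4858, -0.0794, 0.0906]
tool_rot: [3.142, -0.028, 3.078]
wrist_force: [-0.5, -0.0, -0.6]
opening: 0.0121
finger_force: 30.0
```

Call:
drive_tool --targets "0 0 0 -1 0 0 0; 0 0 0 0 0 0 0"

```text
time_s: 11.9
ee_pos: [0.4858, -0.0794, 0.0897]
tool_rot: [3.142, -0.028, 3.078]
wrist_force: [0.3, 0.8, -0.7]
opening: 0.0119
finger_force: 30.0
```

Call:
drive_tool --targets "0 0 0 -1 0 0 0; 0 0 0 0 0 0 0"

```text
time_s: 12.1
ee_pos: [0.4858, -0.0794, 0.0887]
tool_rot: [3.142, -0.028, 3.078]
wrist_force: [-0.2, 0.1, -1.1]
opening: 0.012
finger_force: 30.0
```

Call:
drive_tool --targets "0 0 0 -0.7 0 0 0; 0 0 0 0 0 0 0"

```text
time_s: 12.3
ee_pos: [0.486, -0.0795, 0.0885]
tool_rot: [-3.142, -0.028, 3.078]
wrist_force: [-0.4, 0.1, 2.2]
opening: 0.0117
finger_force: 30.0
```

Call:
drive_tool --targets "0 0 0 -0.7 0 0 0; 0 0 0 0 0 0 0"

```text
time_s: 12.5
ee_pos: [0.486, -0.0795, 0.0884]
tool_rot: [-3.142, -0.028, 3.078]
wrist_force: [-3.4, 2.3, 7.7]
opening: 0.0121
finger_force: 30.0
```

Call:
drive_tool --targets "0 0 0 -0.7 0 0 0; 0 0 0 0 0 0 0"

```text
time_s: 12.7
ee_pos: [0.4861, -0.0795, 0.0884]
tool_rot: [-3.142, -0.029, 3.078]
wrist_force: [-4.7, 1.7, 12.6]
opening: 0.0122
finger_force: 30.0
```

Collar seated at the expected height (88.4 ≈ 66 + 22.3). Relieve, release, withdraw up.

Call:
drive_tool --targets "0 0 0 1.5 0 0 0; 0 0 0 0 0 0 0; 0.3 0 0 0 0 0 0; 0.3 0 0 0 0 0 0; 0.3 0 0 0 0 0 0; 0.3 0 0 10 0 0 0; 0.3 0 0 20 0 0 0; 0.3 0 0 35 0 0 0; 0.3 0 0 40 0 0 0; 0.3 -40 0 20 0 0 0"

```text
time_s: 13.7
ee_pos: [0.449, -0.0806, 0.2182]
tool_rot: [-3.139, -0.021, 3.079]
wrist_force: [-0.6, 0.0, 0.4]
opening: 0.0281
finger_force: 0.0
```

```bash
python3 - <<'E'
from fit import *
x0=np.array([.6173,-.018,np.radians(-3.65)])
s=arm.read_state();print(s["ee_pos"],s["opening"])
c,W,P,s=wcap(); save(c,"w4.png"); q=tocad(W,x0)*1000; hsv=cv2.cvtColor(c["pixels"],cv2.COLOR_RGB2HSV)
for r in optics.cut_out("pin","wrist")[:2]: print(r["conf"],r["at"],np.nanpercentile(q[r["mask"]],[3,50,97],axis=0).round(1).tolist())
m=(abs(q[...,0]+128)<30)&(abs(q[...,1]+70)<20)
for a in (68,73,80,90,100,108,112,116): 
    t=q[m&(q[...,2]>=a)&(q[...,2]<a+4)]
    if len(t): print(a,len(t),np.percentile(t[:,:2],[3,50,97],axis=0).round(1).tolist())
c=optics.capture("scene")
cv2.imwrite("pics/sc4.png",cv2.resize(np.hstack([c["pixels"][170:260,220:320]]),None,fx=6,fy=6,interpolation=cv2.INTER_CUBIC)[:,:,::-1])
E
```

```text
[ 0.44898746 -0.08059544  0.21818103] 0.028142282536123366
0.81 [45.8, 210.4] [[-220.7, -434.9, 8.5], [-184.1, -405.6, 18.6], [-112.2, -383.2, 24.3]]
0.78 [318.8, 278.4] [[-140.3, -77.3, 39.2], [-132.5, -70.2, 112.5], [-117.5, -62.0, 114.5]]
68 149 [[-149.0, -84.3], [-134.1, -76.3], [-115.6, -55.0]]
73 17 [[-140.3, -75.0], [-140.1, -70.1], [-139.5, -64.5]]
80 22 [[-140.4, -74.8], [-140.0, -68.1], [-98.0, -55.2]]
90 42 [[-139.9, -88.5], [-98.3, -72.7], [-98.0, -59.3]]
100 54 [[-140.1, -86.5], [-98.5, -71.1], [-98.0, -54.2]]
108 41 [[-140.3, -75.9], [-139.6, -71.2], [-118.9, -64.1]]
112 439 [[-139.4, -75.9], [-128.7, -69.6], [-117.1, -64.2]]
```

View pics/w4.png

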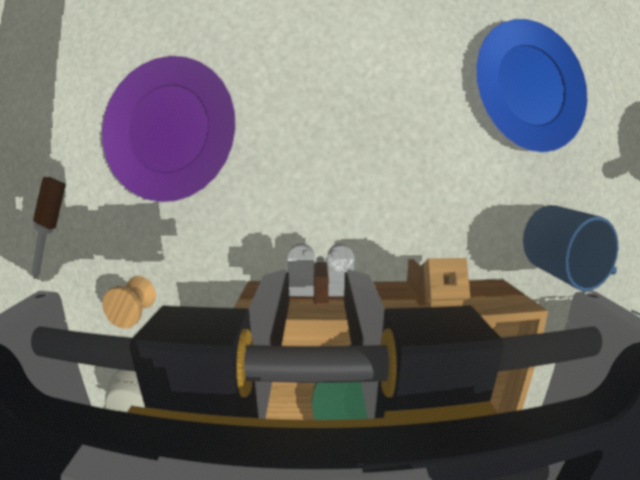

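View pics/sc4.png

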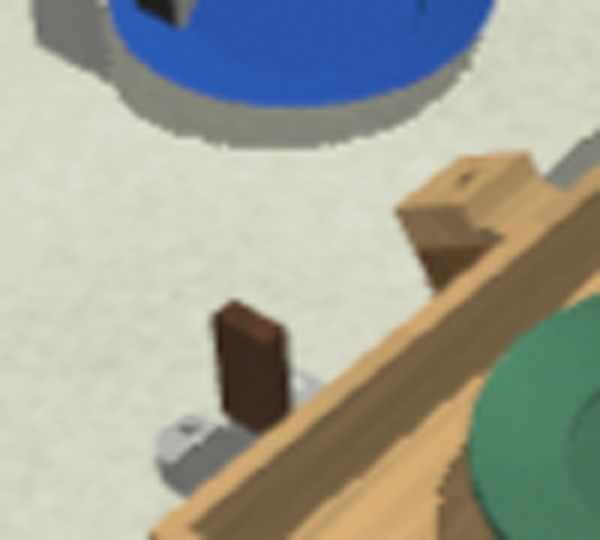

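The pin stands upright in the fork at (320,285), handle top z 114. The hand is clear and the bore is empty at (448,280). Now go to the right side of the tray.

Call:
drive_tool --targets "0 31.4 -23.4 2 0 -1.2 0; 0 31.4 -23.4 0 0 0 0; 0 31.4 -23.4 0 0 0 0; 0 31.4 -23.4 0 0 0 0; 0 31.2 -23.4 0 0 0 0; 0 0 0 0 0 0 0; 0 0 0 -40 0 0 0; 0 0 0 -40 0 0 0; 0 0 0 -40 0 0 0; 0 0 0 0 0 0 0"

```text
time_s: 14.85
ee_pos: [0.5979, -0.1935, 0.0877]
tool_rot: [3.134, -0.02, 3.078]
wrist_force: [-0.4, -0.2, -0.4]
opening: 0.0002
finger_force: 0.0
```

Call:
drive_tool --targets "0 3 3 -4 0 0 0; 0 3 3 -4 0 0 0; 0 0.2 2 0 0 0 0; 0 0.2 2 0 0 0 0; 0 0 1 0 0 0 0; 0 0 1 0 0 0 0; 0 0 1 0 0 0 0; 0 0 1 0 0 0 0; 0 0 1 0 0 0 0; 0 0 1 0 0 0 0"

```text
time_s: 15.85
ee_pos: [0.6091, -0.1804, 0.0873]
tool_rot: [3.14, -0.007, 3.078]
wrist_force: [0.6, 0.3, -0.1]
opening: 0.0002
finger_force: 0.0
```

Call:
drive_tool --targets "0 0.1 1.5 0 0 0 0; 0 0.1 2 0 0 0 0; 0 0.15 2.5 0 0 0 0; 0 0.2 2.5 0 0 0 0; 0 0.2 2.5 0 0 0 0; 0 0.2 2.5 0 0 0 0; 0 0.2 2.5 0 0 0 0; 0 0.2 2.5 0 0 0 0; 0 0.2 2.5 0 0 0 0; 0 0.2 2.5 0 0 0 0"

```text
time_s: 16.85
ee_pos: [0.6106, -0.1567, 0.0872]
tool_rot: [3.14, -0.008, 3.078]
wrist_force: [-2.0, -3.6, 0.2]
opening: 0.0006
finger_force: 1.6
```

Call:
drive_tool --targets "0 0.2 3 0 0 0 0; 0 0.2 3 0 0 0 0; 0 0.2 3 0 0 0 0; 0 0.2 3 0 0 0 0; 0 0.2 3 0 0 0 0; 0 0.2 3 0 0 0 0; 0 0.2 3 0 0 0 0; 0 0.2 3 0 0 0 0; 0 0.2 3 0 0 0 0; 0 0.2 3 0 0 0 0"

```text
time_s: 17.85
ee_pos: [0.6128, -0.1266, 0.0872]
tool_rot: [3.14, -0.007, 3.078]
wrist_force: [-4.0, -3.5, 0.4]
opening: 0.0001
finger_force: 1.6
```

Call:
drive_tool --targets "0 0.2 3 0 0 0 0; 0 0.2 3 0 0 0 0; 0 0.2 3 0 0 0 0; 0 0.2 3 0 0 0 0; 0 0.2 3 0 0 0 0; 0 0.2 2.5 0 0 0 0; 0 0.2 2.5 0 0 0 0; 0 0.2 2 0 0 0 0; 0 0.1 1.5 0 0 0 0; 0 0.1 1.5 0 0 0 0"

```text
time_s: 18.85
ee_pos: [0.6147, -0.1018, 0.0872]
tool_rot: [3.14, -0.007, 3.078]
wrist_force: [-2.6, -2.5, -0.1]
opening: 0.0005
finger_force: 1.6
```

Call:
drive_tool --targets "0 0.1 1.2 0 0 0 0; 0 0.1 1.2 0 0 0 0; 0 0.1 1.2 0 0 0 0; 0 0.1 1.2 0 0 0 0; 0 0.1 1.2 0 0 0 0; 0 0.1 1.2 0 0 0 0; 0 0 0 0 0 0 0"

```text
time_s: 19.55
ee_pos: [0.6154, -0.0945, 0.0873]
tool_rot: [3.14, -0.007, 3.078]
wrist_force: [-1.4, -1.5, -1.2]
opening: 0.0004
finger_force: 1.0
```

Call:
drive_tool --targets "0 0.1 1 0 0 0 0; 0 0.1 1 0 0 0 0; 0 0.1 1 0 0 0 0; 0 0 0 0 0 0 0"

```text
time_s: 19.95
ee_pos: [0.6156, -0.0916, 0.0873]
tool_rot: [3.14, -0.007, 3.078]
wrist_force: [-2.6, -2.5, 0.2]
opening: 0.0002
finger_force: 1.2
```

Call:
drive_tool --targets "0 0.1 1 0 0 0 0; 0 0.1 1 0 0 0 0; 0 0 0 0 0 0 0"

```text
time_s: 20.25
ee_pos: [0.6157, -0.0903, 0.0873]
tool_rot: [3.142, -0.007, 3.078]
wrist_force: [-3.1, -5.5, -0.6]
opening: 0.0006
finger_force: 2.5
```

Call:
drive_tool --targets "0 0.1 1 0 0 0 0; 0 0.1 1 0 0 0 0; 0 0 0 0 0 0 0"

```text
time_s: 20.55
ee_pos: [0.6158, -0.0902, 0.0874]
tool_rot: [-3.138, -0.007, 3.078]
wrist_force: [-4.1, -11.4, -1.6]
opening: 0.0003
finger_force: 5.7
```

Stop reached (position fixed, force rising to 11 N). Back away, rise, and check.

Call:
drive_tool --targets "0 -0.1 -2 0 0 0 0; 0 -0.2 -4 0 0 0 0; 0 -1 -16 0 0 0 0; 0 0 0 30 0 0 0; 0 0 0 45 0 0 0; 0 0 0 45 0 0 0; 0 0 0 45 0 0 0; 0 -10 -40 30 0 0 0; 0 -10 -40 0 0 0 0; 0 0 0 0 0 0 0"

```text
time_s: 21.55
ee_pos: [0.5946, -0.1934, 0.2836]
tool_rot: [-3.141, -0.004, 3.073]
wrist_force: [0.3, -0.1, 0.2]
opening: 0.0006
finger_force: 0.0
```

```bash
python3 - <<'E'
from fit import *
x0=np.array([.6173,-.018,np.radians(-3.65)])
for n in("top","scene"):
    Z=np.load(n+".npz"); c=optics.capture(n);W=world(c);q=tocad(W,x0)*1000
    if n=="scene":
        p=rim(W,c["depth"])
        p=W[(c["depth"]>0)&(abs(W[...,2]-.102)<.004)&(abs(q[...,0])<120)&(q[...,1]>-100)&(q[...,1]<270)]
        x=fitcaddy(p-[0,.09,0]).x; print("tray",(x[:2]+[0,.09])*1000,"was 621.5 -19.5")
    for o in("pin","plate1","scoop","sugar_bowl","mug","egg_cup","jam_jar","pepper_mill"):
        print(n,o,[(round(r["conf"],2),np.median(W[r["mask"]&(c["depth"]>0)],0).round(3).tolist()) for r in optics.cut_out(o,n)[:3]])
    m=(c["depth"]>0)&(abs(q[...,0]+128)<25)&(abs(q[...,1]+70)<15)&(q[...,2]>109)
    print("handle top",m.sum(),np.median(q[m],0).round(1), q[m][:,2].max() if m.any() else "")
s=arm.read_state();print(s["ee_pos"],s["wrist_force"])
E
```

```text
top pin [(0.44, [0.483, -0.078, 0.112])]
top plate1 [(0.89, [0.628, 0.073, 0.08]), (0.88, [0.296, 0.178, 0.007]), (0.66, [0.312, -0.283, 0.009])]
top scoop [(0.57, [0.625, -0.125, 0.031])]
top sugar_bowl [(0.6, [0.611, -0.322, 0.065])]
top mug [(0.65, [0.483, 0.21, 0.01])]
top egg_cup []
top jam_jar [(0.58, [0.606, 0.292, 0.119]), (0.5, [0.627, 0.074, 0.08])]
top pepper_mill [(0.68, [0.758, 0.043, 0.125]), (0.46, [0.603, -0.0, 0.065])]
handle top 799 [-134.7  -75.8  597.4] 624.4832245470799
tray [627.38702186  70.19915066] was 621.5 -19.5
scene pin [(0.75, [0.49, -0.084, 0.095]), (0.58, [0.421, -0.42, 0.02])]
scene plate1 [(0.9, [0.628, 0.078, 0.081]), (0.76, [0.675, 0.014, 0.078]), (0.76, [0.332, -0.235, 0.009])]
scene scoop [(0.87, [0.628, -0.121, 0.032])]
scene sugar_bowl [(0.75, [0.665, -0.327, 0.071])]
scene mug [(0.91, [0.473, 0.224, 0.077])]
scene egg_cup [(0.56, [0.526, -0.302, 0.054])]
scene jam_jar [(0.74, [0.625, 0.028, 0.075]), (0.61, [0.627, 0.281, 0.113]), (0.26, [0.623, -0.043, 0.065])]
scene pepper_mill []
handle top 70 [-125.4  -71.5  113.8] 116.84036910423275
[ 0.59482943 -0.18900304  0.28168169] [-0.39159608 -0.35324974 -0.98674708]
```

```bash
python3 -c "
from station import order
print(order.finish_job())"
```

```text
the job is handed in; nothing more can be done
None
```

The job is done and handed in after about 22 s: the pin is parked upright in the keeper and released. The upper tray then went about 90 mm left to its stop with the plates still on it, which uncovers the scoop. In the last pictures the bystanders I could compare had not moved; the pepper mill was hidden from one camera and was not compared.

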